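Light the fittings tray with the docked work lamp

ROBOT

A 7-joint arm with a two-finger parallel gripper is mounted at the origin on the work surface. World frame = base frame: x ahead of the robot, y to its left, z up, the work surface at z = 0. Lengths are in m, angles in rad, forces in N, time in s.
With the tool pointing down it reaches from about 0.35 to 0.9 m from the base axis. Payload 7.2 kg.
Tool frame: the origin (TCP) lies midway between the tips of the shut fingers; the grasp point (between the pads) lies 19 mm behind it (env.grasp_offset is the distance from the TCP to the grasp point, in m); z points along the fingers, y is the line along which they close (so a half turn about z gives the same grasp; the last joint's range is limited). The gripper opens to 85 mm and grips with 20 to 120 N. Pads are 22 mm wide; open, the fingers measure 114 mm over their backs; the gripper's body (76 mm by 85 mm) begins 54 mm behind the grasp point. The pads swing forward as they close: fully open they stand 13 mm farther back than shut.
Start: joints at [-1.366, 0.411, -0.013, 1.596, 0.006, 1.134, -0.082], TCP at [0.168, 0.602, 0.231] pointing down, gripper open.
Joint ranges: [-2.95, 2.95], [-0.29, 1.99], [-1.47, 1.44], [0.14, 2.54], [-1.03, 4.17], [0.13, 1.85], [-2.86, 2.86]. Speed limits (rad/s): [2.39, 2.39, 3.01, 3.01, 3.14, 3.14, 3.14].

INTERFACE

Orientations are given as a unit quaternion [x, y, z, w].
In Python, from cell import env, vision, workorder gives the robot as it stands.
- The arm moves only by the tool play_rows, never from a script. Its arguments are lists of equal length, an entry for each row: "jaw": the opening, from 0 (shut) to 1 (fully open); "linear": the shift along the tool's x, y, z in mm, a list of three; "turn": the turn, a rotation vector about the tool's x, y, z in rad, a list of three. In form: {"jaw": [jaw, ...], "linear": [[x, y, z], ...], "turn": [[ax, ay, az], ...]}. A call has 1 to 5 rows; each row is the pose to reach, as a shift and turn from the pose commanded when the call began, along the tool's axes at that moment; what a row does not reach only later rows make up. A row lasts 1/8 s, in which the tool goes at most 62.5 mm and 10.7 degrees, less where a joint would pass 70% of its speed; a pose out of reach is approached as far as the arm can. A call with a gripper value outside its range is refused whole. The fingers move at their own pace and stop on an object; "force" is the grip in N (left out, the last holds). Time passes only in rows, so rows that repeat a pose let the fingers close. It gives the time, the measured TCP pose, the force, the opening and the grip force at its end, in the units of the state.
- env.get_state(): the state, without advancing time (a new reading comes with each control period).
- vision.grab_frame(name): name is "scene" or "top" or "wrist"; returns a dict with "frame" (480x640x3 uint8, red, green, blue), "K" (3x3 intrinsics, pixels), "R" (3x3) and "t" (3): a world point X has camera coordinates R X + t; the wrist camera has in their place "T_tool_cam" (4x4, takes a point from camera to tool coordinates, whose origin is the TCP and whose axes are the flange's). Camera axes: x right, y down, z forward; pixel columns grow to the right and rows downward; lengths in m; the calibration is good to about 2 mm. A picture is of the moment at which its call begins: read the wrist's pose just before it. There is no depth.
- workorder.sign_off(): hands the job in; it is judged then, once.
Trained networks look in a picture, given as the dict that the camera call returned (one of the last four; its "shot" number tells which), for a name from the list of things; names that differ only in an ending like _2 or _b are one class to them, and where a whole thing is asked for, a point or a joint stands for the part that bears it (a point fixed in the world has none). Each returns a list of dicts, best first, with "p" (0 to 1); they miss things now and then, are a little off and sometimes report something else, mostly with a low value. They report only what shows in the picture. A call takes as long as a camera call.
- vision.outline_of(picture, name): "region" (480x640 bool, what is visible of it) and "extent" ([left, top, right, bottom] in pixels, round what is visible of it).
- vision.mark_of(picture, name): "position" ([column, row] in pixels: a listed point, or the origin of a listed thing).
The state is a dict: "time_s": time; "joints": joint angles; "dq": joint speeds; "joint_torque": joint torques, N m; "tool_pos": TCP position; "eef_rot": TCP orientation; "ft_force": force on the tool from outside, world axes, zero at the start; "torque": the same for the moment, N m; "opening": finger opening in m; "grasp_force": force on a finger pad.
Only numpy, scipy, OpenCV 4.12 (cv2) and the standard library are available. Lean on these libraries where they do the work, as an engineer would, in place of code of your own. Each camera call takes 0.05 s, during which the arm holds its last target. There are 200 camera calls.

TASK

Switch the charging dock off by turning its dial clockwise until the white pointer stands on the red mark, and let go of the dial while the lamp is still in the dock. Then draw the orange work lamp up out of its sloping socket and hold it still above the middle of the blue fittings tray, lying level with its light face straight down and its middle at least 20 cm above the counter, touching nothing but the gripper. Finish while holding it there (do not put it down), with the dial still on the mark and everything else on the counter left where it was.

Things in the scene. Friction and masses are not known exactly. Their poses are not given: they have to be found in the camera images.
- dock: Charging dock fixed to the counter: grey plate 170 x 240 x 20 mm (x -75..95, y -190..50 mm in its frame) with a grey sloping lamp socket and, 125 mm to the socket's -y side, the dial. Origin on the counter below the middle of the seated lamp. The socket leans 40 degrees from vertical: the lamp's top leans to the dock's -x (towards the robot at yaw 0; yaw within 0.35 rad).
- dock_seat (a point): Where the seated lamp's middle lies: dock (0, 0, 84) mm, its foot at dock (45, 0, 30) mm. Socket walls (55 mm wide outside) hold its lowest 40 mm with 1.5 mm play each side, 2.5 mm on top; a rest 26 mm wide runs under its light face to 85 mm from the foot. No latch: it draws straight out along its length.
- dial (a joint): Dial angle in rad, growing as the dial turns clockwise seen from above; stops at 0 and 2.3, starts between 0.2 and 1.0. The white pointer points to the dock's +y at 0 and to its +x at 1.571, where the red mark is printed on the plate. It stays where it is left (friction 0.05 N m).
- dial_grip (a point): On the dial's vertical axis, 48 mm above the counter, the height to grip it; turns with the dial. Black upright bar 46 mm long, 14 mm thick, from 26 to 57 mm above the counter, white pointer stripe from axis to one end, on a round grey skirt of radius 26 mm. The point's y runs along the bar to the pointer end; grip the bar across its thickness (the point's x).
- lamp_center (a point): Middle of the loose orange work lamp, a flat bar 140 mm long (its z, foot to top), 36 mm wide (its y; flat sides to grip), 24 mm thick (its x), about 0.18 kg, evenly weighted, dark grip band round the middle. Its white light face looks to its -x: in the dock, the underside of the slope. Level with the light face down, its x points straight up.
- lamp: The same lamp; origin at the centre of its foot, axes as lamp_center. Its +x face (black patch and red button near the top) looks up in the dock, where its z leans 40 degrees from vertical.
- tray: Blue open tray fixed to the counter, 200 (x) x 160 (y) x 35 mm high, walls 5 mm; origin under its centre, on the counter. It holds three loose fittings.
- coupling: White pipe coupling standing in the tray, a ring of 38 mm diameter, 36 mm high; origin at its underside. Leave it.
- elbow: White pipe elbow lying in the tray, arms 40 mm; origin at the underside of its corner. Leave it.
- tee: Grey pipe tee lying in the tray, 70 mm long; origin at its underside. Leave it.
- pencil_cup: Red pencil cup, 72 mm diameter, 90 mm high, pens to 145 mm; origin at its underside. Leave it.
- calculator: Black calculator, 140 x 85 x 18 mm; origin at its underside. Leave it.
- tape_measure: Yellow tape measure standing on edge, 70 x 42 x 68 mm; origin at its underside. Leave it.
- paint_tin: Small paint tin with a blue label, 84 mm diameter, 100 mm high; origin at its underside. Leave it.
- brush: Paint brush lying on the counter; origin at its underside. Leave it.

How it is judged:
On the way, in this order (a step that is already met when the one before it is completed fails the run):
1. the dial's pointer stands on the red mark and the dial is let go, the lamp still seated in the dock (value of joint dial between 1.43 and 1.71 rad and contact force between the fingers and dial below 0.2 N and distance between lamp_center and dock_seat below 0.012 m), for 0.2 s.
2. the lamp has been drawn out of the dock in the gripper, clear of it (distance between lamp_center and dock_seat above 0.05 m and contact force between the fingers and lamp above 1 N and contact force between lamp and dock below 0.1 N), for 0.2 s.
At the end, for the whole second after the job is handed in: The gripper alone holds the lamp at rest, light face down, level within 0.3 rad, its middle within 60 mm sideways of the tray centre and over 195 mm above the counter; the dial is within 0.14 rad of the red mark; every bystander is within 30 mm of its start (value of joint dial between 1.43 and 1.71 rad and angle between lamp_center's own x axis and vertical below 0.3 rad and height (world z) of lamp_center above 0.195 m and horizontal distance between lamp_center and tray below 0.06 m and contact force between the fingers and lamp above 1 N and contact force between lamp and dock below 0.1 N and contact force between lamp and tray below 0.1 N and contact force between lamp and pencil_cup below 0.1 N and contact force between lamp and calculator below 0.1 N and contact force between lamp and tape_measure below 0.1 N and contact force between lamp and paint_tin below 0.1 N and contact force between lamp and brush below 0.1 N and contact force between lamp and coupling below 0.1 N and contact force between lamp and elbow below 0.1 N and contact force between lamp and tee below 0.1 N and linear speed of lamp below 0.03 m/s and angular speed of lamp below 0.15 rad/s and distance of each of pencil_cup, calculator, tape_measure, paint_tin, brush, coupling, elbow, tee from where it was at the start of the episode below 0.03 m); the arm keeps its last pose, push and grip.
It fails at once if the lamp leaves the dock while the dial is off the red mark (distance between lamp_center and dock_seat above 0.03 m and not (value of joint dial between 1.43 and 1.71 rad)).
It fails at once if a bystander is pushed more than 30 mm (distance of any of pencil_cup, calculator, tape_measure, paint_tin, brush, coupling, elbow, tee from where it was at the start of the episode above 0.03 m).
It fails at once if a standing bystander is tipped over (angle between any of pencil_cup, paint_tin, tape_measure's own z axis and vertical above 0.6 rad).
It also fails if it takes over 54 s, if anything falls off the work surface, if the arm or the gripper's body presses on something with over 40 N, if the wrist force passes 120 N, or if a joint passes its speed limit or range.

## Working session

There is one attempt and no reset: what is moved stays moved. The work goes in short steps, Python scripts to look and compute and a tool call to move; the robot and the scene stay as the last step left them, time stands still between calls to the robot, and variables do not carry over. Pictures are saved under pics/ and viewed, at most 10 in all, crops included, and the job is handed in when it is done.

Besides the shell and the picture viewer there is one more tool, called after ">>>" as name(argument=value, ...), one argument or row to a line, values as JSON. play_rows: Moves the arm, as the interface text tells. Its arguments: {"type":"object","properties":{"jaw":{"type":"array"},"linear":{"type":"array"},"turn":{"type":"array"},"force":{"type":"number"}},"required":["jaw","linear","turn"]}

```bash
mkdir -p pics; ls; cat > h.py <<'E'
import numpy as np, cv2
from scipy.spatial.transform import Rotation as Ro
from scipy.optimize import least_squares
from cell import env, vision, workorder
def ray(f,px):
    K,R,t=map(np.array,(f["K"],f["R"],f["t"]))
    d=R.T@np.linalg.inv(K)@np.array([px[0],px[1],1.]); o=-R.T@t
    return o,d/np.linalg.norm(d)
def tri(rs):
    A=sum(np.eye(3)-np.outer(d,d) for o,d in rs); b=sum((np.eye(3)-np.outer(d,d))@o for o,d in rs)
    x=np.linalg.solve(A,b); return x,[np.linalg.norm((np.eye(3)-np.outer(d,d))@(x-o)) for o,d in rs]
def onz(r,z): o,d=r; return o+d*(z-o[2])/d[2]
def wr(f,s):
    T=np.eye(4);T[:3,:3]=Ro.from_quat(s["eef_rot"]).as_matrix();T[:3,3]=s["tool_pos"]
    W=np.linalg.inv(T@np.array(f["T_tool_cam"])); f["R"]=W[:3,:3];f["t"]=W[:3,3]; return f
def save(f,n): cv2.imwrite("pics/"+n,cv2.cvtColor(f["frame"],cv2.COLOR_RGB2BGR))
E
python3 - <<'E'
from h import *
F={}
for n in("scene","top"):
    F[n]=vision.grab_frame(n); save(F[n],n+"0.png")
np.set_printoptions(precision=4,suppress=True)
for k in["dock","dock_seat","dial_grip","lamp_center","lamp","tray","pencil_cup","calculator","tape_measure","paint_tin","brush","coupling"]:
    rs=[];out=[]
    for n in F:
        m=vision.mark_of(F[n],k)
        if m: rs.append(ray(F[n],m[0]["position"])); out.append((n,np.array(m[0]["position"]).round(1),round(m[0]["p"],2), onz(rs[-1],0)))
    print(k,out, tri(rs) if len(rs)>1 else "")
s=env.get_state();print(s, env.grasp_offset)
E
```

```text
pics
dock [('scene', array([304.7, 221.6]), 0.63, array([ 0.5286, -0.1075,  0.    ])), ('top', array([371.8, 264.9]), 0.73, array([ 0.5337, -0.1063,  0.    ]))] (array([ 0.5319, -0.1048,  0.0052]), [np.float64(0.0016894571387578194), np.float64(0.0016894571387578588)])
dock_seat [('scene', array([299.6, 204.5]), 0.62, array([ 0.5083, -0.1735,  0.    ])), ('top', array([373.3, 261.6]), 0.77, array([ 0.542, -0.11 ,  0.   ]))] (array([ 0.5382, -0.1046,  0.0847]), [np.float64(0.004254156262437041), np.float64(0.00425415626243697)])
dial_grip [('scene', array([295.9, 350.6]), 0.71, array([0.755, 0.24 , 0.   ]))] 
lamp_center [('scene', array([363.6, 307.8]), 0.73, array([ 0.5433,  0.2264, -0.    ])), ('top', array([373.7, 260.2]), 0.89, array([ 0.5456, -0.111 ,  0.    ]))] (array([ 0.4936, -0.04  , -0.3438]), [np.float64(0.13139726429155074), np.float64(0.1313972642915508)])
lamp [('scene', array([290.9, 219.8]), 0.68, array([ 0.5599, -0.1351,  0.    ])), ('top', array([374.9, 261.1]), 0.67, array([ 0.5434, -0.114 ,  0.    ]))] (array([ 0.5532, -0.1203,  0.0088]), [np.float64(0.0126388304
[... 1714 characters left out ...]
', array([207.1, 281. ]), 0.72, array([0.4856, 0.3068, 0.    ]))] (array([ 0.4894,  0.3047, -0.0026]), [np.float64(0.004559363851209504), np.float64(0.004559363851209377)])
{'time_s': 1.3, 'joints': array([-1.3662,  0.4111, -0.0127,  1.5962,  0.0056,  1.1343, -0.0822]), 'dq': array([ 0.0009,  0.0004, -0.001 , -0.0006,  0.0002, -0.0006,  0.0009]), 'joint_torque': array([  0.0003, -60.0434,   0.6808, -29.9725,   0.0139,   0.0023,
        -0.    ]), 'tool_pos': array([0.1684, 0.6019, 0.2313]), 'eef_rot': array([0.136 , 0.9907, 0.    , 0.    ]), 'ft_force': array([ 0.0173, -0.2307, -0.4313]), 'torque': array([ 0.0334, -0.0153,  0.0255]), 'grasp_force': 0.0, 'opening': 0.08563719021829383} 0.0187
```

View pics.

View pics/scene0.png

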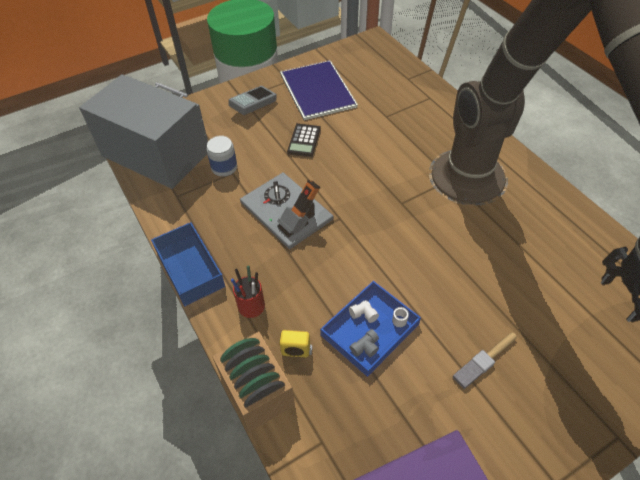

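View pics/top0.png

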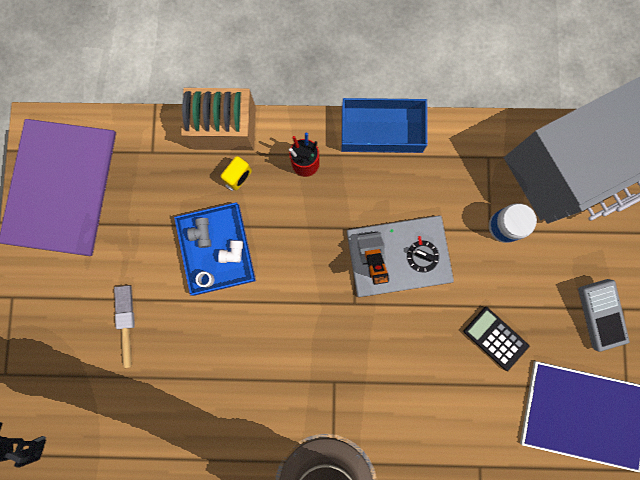

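Scene: the dock sits at about (300,212) px, with the lamp at (305,205), dial at (277,192) and tray at (370,327). In the top view the dial is at (423,255), its red mark at (420,240), the lamp at (376,263) and the tray at (213,249). The dock yaw is about +0.15 rad. I'm moving the wrist camera above the dock now.

>>> play_rows(
  jaw=[1,1,1,1,1],
  linear=[
    [-40,-45,-10],
    [-80,-90,-30],
    [-120,-140,-50],
    [-160,-190,-70],
    [-200,-235,-70],
  ],
  turn=[
    [0,0,0.12],
    [0,0,0.24],
    [0,0,0.36],
    [0,0,0.5],
    [0,0,0.62],
  ],
)

```text
time_s: 1.92
tool_pos: [0.2954, 0.3271, 0.3025]
eef_rot: [0.433, 0.901, 0.002, 0.0]
ft_force: [0.8, 0.4, -0.3]
opening: 0.0856
grasp_force: 0.0
```

```bash
cat >> h.py <<'E'
np.set_printoptions(precision=4,suppress=True)
def go(pos,R):
    s=env.get_state();R0=Ro.from_quat(s["eef_rot"])
    print("t",s["time_s"],"pos",s["tool_pos"],"lin",(R0.inv().apply(np.array(pos)-s["tool_pos"])*1000).round(1),"turn",(R0.inv()*Ro.from_matrix(R)).as_rotvec().round(3),"j",s["joints"].round(2),"F",s["ft_force"].round(1),"op",round(s["opening"],4))
def frame(y,z):
    z=np.array(z,float);z/=np.linalg.norm(z);y=np.array(y,float);y-=z*(y@z);y/=np.linalg.norm(y);return np.c_[np.cross(y,z),y,z]
E
python3 -c "
from h import *
go([.50,-.17,.3],frame([np.cos(-.45),np.sin(-.45),0],[0,0,-1]))
print(vision.grab_frame('wrist')['T_tool_cam'])"
```

```text
t 1.925 pos [0.2954 0.3271 0.3025] lin [-516.1 -150.5    1.4] turn [ 0.002 -0.003  1.124] j [-1.14  0.02  0.2   1.92 -0.    1.2  -0.27] F [ 0.8  0.4 -0.3] op 0.0856
[[ 0.0003 -0.9617 -0.274   0.0695]
 [ 1.      0.0003  0.0002  0.0005]
 [-0.0001 -0.274   0.9617 -0.1419]
 [ 0.      0.      0.      1.    ]]
```

>>> play_rows(
  jaw=[1,1,1,1,1],
  linear=[
    [-60,-17,0],
    [-120,-35,0],
    [-180,-52,0],
    [-240,-70,0],
    [-300,-87,0],
  ],
  turn=[
    [0,0,0.14],
    [0,0,0.28],
    [0,0,0.42],
    [0,0,0.56],
    [0,0,0.7],
  ],
)

```text
time_s: 2.6
tool_pos: [0.4154, 0.0384, 0.3014]
eef_rot: [0.716, 0.698, 0.001, 0.0]
ft_force: [0.9, 0.5, -0.1]
opening: 0.0854
grasp_force: 0.0
```

```bash
python3 -c "
from h import *
go([.50,-.17,.3],frame([np.cos(-.45),np.sin(-.45),0],[0,0,-1]))"
```

```text
t 2.6 pos [0.4154 0.0384 0.3014] lin [-206.1   89.9    1.3] turn [ 0.001 -0.001  0.424] j [-0.78 -0.05  0.56  1.99  0.03  1.2  -0.26] F [ 0.9  0.5 -0.1] op 0.0854
```

>>> play_rows(
  jaw=[1,1,1,1,1],
  linear=[
    [-52,22,0],
    [-104,45,0],
    [-156,68,0],
    [-206,90,1],
    [-206,90,1],
  ],
  turn=[
    [0,0,0.11],
    [0,0,0.22],
    [0,0,0.32],
    [0,0,0.42],
    [0,0,0.42],
  ],
)

```text
time_s: 3.22
tool_pos: [0.5007, -0.1719, 0.2997]
eef_rot: [0.847, 0.532, -0.001, 0.001]
ft_force: [-0.6, 1.5, 0.3]
opening: 0.0853
grasp_force: 0.0
```

```bash
python3 - <<'E'
from h import *
s=env.get_state();f=wr(vision.grab_frame("wrist"),s);save(f,"w1.png");np.savez("w1.npz",**{k:f[k] for k in("frame","K","R","t")})
print(s["tool_pos"],s["joints"])
for k,z in(("dock",0),("dock_seat",.084),("dial_grip",.048),("lamp_center",.084),("lamp",.03)):
    for m in vision.mark_of(f,k)[:1]: print(k,m["position"],m["p"],onz(ray(f,m["position"]),z))
E
```

```text
[ 0.5007 -0.1719  0.2997] [-0.4558  0.2337  0.8459  1.7724 -0.1823  1.2174 -0.0088]
dial_grip [381.5, 231.6] 0.82 [ 0.5567 -0.2306  0.048 ]
lamp_center [307.2, 124.3] 0.74 [ 0.5338 -0.1052  0.084 ]
lamp [346.0, 95.6] 0.72 [ 0.5792 -0.097   0.03  ]
```

View pics/w1.png

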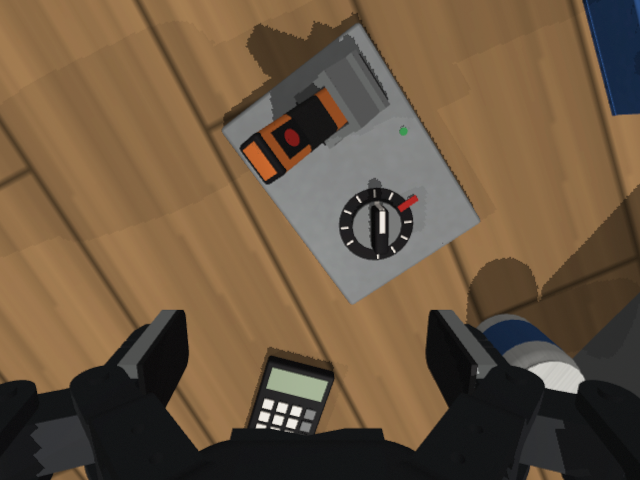

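```bash
cat > fit.py <<'E'
from h import *
f=dict(np.load("w1.npz")); g=cv2.cvtColor(f["frame"],cv2.COLOR_RGB2GRAY)
c=np.float32([[357,22],[480,218],[352,303],[222,127]])
c=cv2.cornerSubPix(g,c.reshape(-1,1,2).copy(),(7,7),(-1,-1),(3,30,.01)).reshape(-1,2);print(c)
D=np.array([[95,50],[95,-190],[-75,-190],[-75,50]])/1e3
P=np.array([onz(ray(f,p),.02)[:2] for p in c])
r=lambda q:(q[:2]+D@np.array([[np.cos(q[2]),np.sin(q[2])],[-np.sin(q[2]),np.cos(q[2])]])-P).ravel()
s=least_squares(r,[.53,-.1,.15],loss="soft_l1",f_scale=.002);print(s.x,r(s.x)*1e3)
x,y,a=s.x;Rd=np.array([[np.cos(a),-np.sin(a),0],[np.sin(a),np.cos(a),0],[0,0,1]])
def W(p):return Rd@p+[x,y,0]
def px(X):
    u=f["K"]@(f["R"]@X+f["t"]);return u[:2]/u[2]
for p in([0,0,.084],[.045,0,.03],[0,-.125,.048],[0,-.125,.057],[0,-.125,.02]):print(p,W(np.array(p)),px(W(np.array(p))))
np.savez("dock.npz",x=x,y=y,a=a)
im=cv2.cvtColor(f["frame"],cv2.COLOR_RGB2BGR)[165:285,300:460]
im=cv2.resize(im,None,fx=5,fy=5,interpolation=2)
cv2.imwrite("pics/dial1.png",im)
E
python3 fit.py
```

```text
[[360.5124  23.1559]
 [479.2974 220.6605]
 [351.3957 303.5693]
 [223.5246 126.5705]]
[ 0.5353 -0.105   0.1709] [ 1.4435  4.6452  3.5759 -2.3623 -1.2708 -2.5852 -4.752   1.6469]
[0, 0, 0.084] [ 0.5353 -0.105   0.084 ] [308.6833 123.298 ]
[0.045, 0, 0.03] [ 0.5796 -0.0973  0.03  ] [346.4751  95.7271]
[0, -0.125, 0.048] [ 0.5565 -0.2281  0.048 ] [380.4257 229.4909]
[0, -0.125, 0.057] [ 0.5565 -0.2281  0.057 ] [382.0505 231.6754]
[0, -0.125, 0.02] [ 0.5565 -0.2281  0.02  ] [375.787  223.2546]
```

View pics/dial1.png

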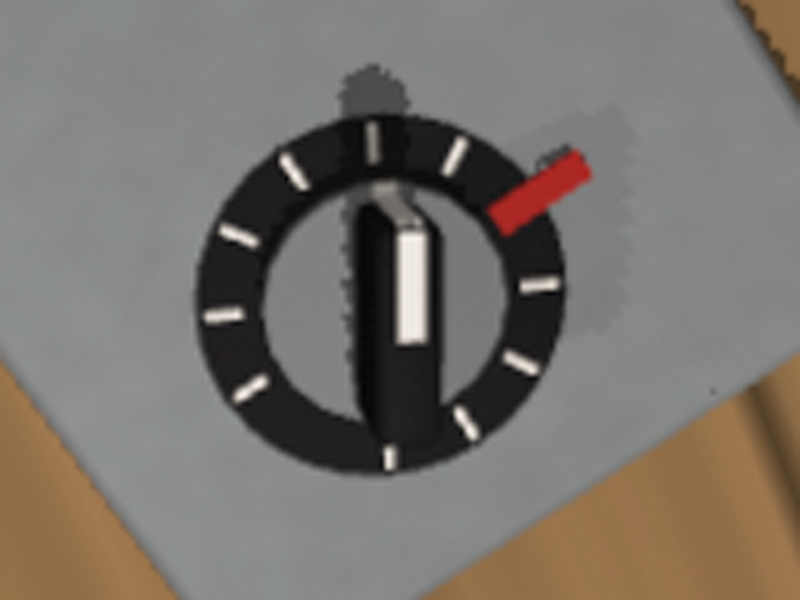

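```bash
cat >> fit.py <<'E'
print("----")
A=onz(ray(f,(382.2,233.2)),.057);B=onz(ray(f,(382.2,211)),.057);C=onz(ray(f,(376,223.9)),.02);M=onz(ray(f,(408.2,203.6)),.02)
pa=np.arctan2(*(B-A)[[1,0]]);ma=np.arctan2(*(M-C)[[1,0]])
print(A,B,C,M,"pointer az",pa,"mark az",ma,"theta",a+np.pi/2-pa,"to turn",pa-a, pa-ma)
G=np.array([C[0],C[1],.048-.0187])
th=pa-np.pi/2
go([G[0],G[1],.12],frame([np.cos(th),np.sin(th),0],[0,0,-1]))
E
python3 fit.py|sed '1,/----/d'
```

```text
[ 0.5561 -0.2296  0.057 ] [ 0.5647 -0.2091  0.057 ] [ 0.5565 -0.2289  0.02  ] [ 0.5958 -0.2234  0.02  ] pointer az 1.1741559270076574 mark az 0.13910119017130074 theta 0.5675357202233531 to turn 1.0032606065715435 1.0350547368363565
t 3.525 pos [ 0.5004 -0.1664  0.3001] lin [-32.9  77.4 180. ] turn [-0.    -0.001 -0.043] j [-0.46  0.23  0.84  1.78 -0.18  1.22 -0.01] F [-0.9 -0.1  0.2] op 0.0854
```

>>> play_rows(
  jaw=[1,1,1,1,1],
  linear=[
    [-11,25,50],
    [-22,50,100],
    [-33,77,150],
    [-33,77,160],
    [-33,77,160],
  ],
  turn=[
    [0,0,-0.02],
    [0,0,-0.04],
    [0,0,-0.04],
    [0,0,-0.04],
    [0,0,-0.04],
  ],
)

```text
time_s: 4.15
tool_pos: [0.5555, -0.2296, 0.14]
eef_rot: [0.834, 0.552, -0.0, -0.001]
ft_force: [0.6, -0.7, 0.2]
opening: 0.0854
grasp_force: 0.0
```

>>> play_rows(
  jaw=[1,1],
  linear=[
    [0,0,0],
    [0,0,0],
  ],
  turn=[
    [0,0,0],
    [0,0,0],
  ],
)

```text
time_s: 4.4
tool_pos: [0.5566, -0.23, 0.1418]
eef_rot: [0.834, 0.552, 0.001, 0.001]
ft_force: [-0.5, 0.0, 0.1]
opening: 0.0856
grasp_force: 0.0
```

```bash
python3 - <<'E'
from h import *
s=env.get_state();f=wr(vision.grab_frame("wrist"),s);save(f,"w2.png");np.savez("w2.npz",**{k:f[k] for k in("frame","K","R","t")})
print(s["tool_pos"],s["joints"],np.abs(s["dq"]).max())
for k,z in(("dock",0),("dock_seat",.084),("dial_grip",.048),("lamp_center",.084),("lamp",.03)):
    for m in vision.mark_of(f,k)[:1]: print(k,m["position"],m["p"],onz(ray(f,m["position"]),z))
E
```

```text
[ 0.5566 -0.23    0.1418] [-0.2039  0.5461  0.7289  1.7871 -0.434   0.9721  0.3014] 0.008255119777760006
dock [200.6, 74.5] 0.56 [ 0.5345 -0.1061  0.    ]
dial_grip [304.8, 249.9] 0.56 [ 0.556  -0.2298  0.048 ]
lamp_center [155.6, 49.0] 0.68 [ 0.5351 -0.1063  0.084 ]
```

View pics/w2.png

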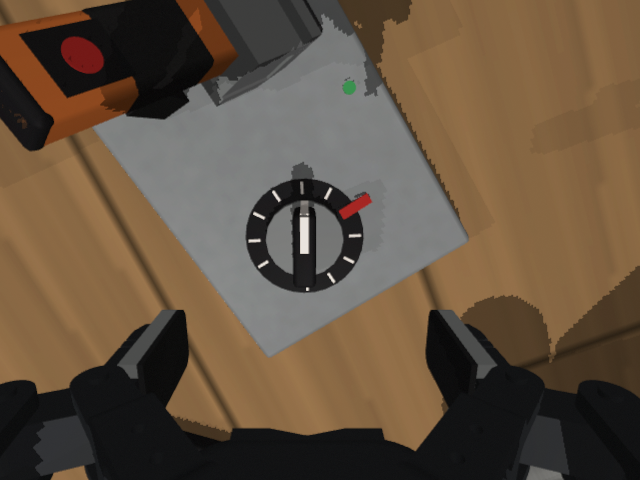

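```bash
python3 - <<'E'
from h import *
f=dict(np.load("w2.npz"));az=lambda A,B:np.arctan2(B[1]-A[1],B[0]-A[0])
P=lambda u,z:onz(ray(f,u),z)
A=P((304.3,254),.057);B=P((304.8,215),.057);C=P((304.7,236.5),.02);M=P((367,199.5),.02);E1=P((468,240),.02);E2=P((270,356),.02)
print(A,C,f["K"][0,2],"ptr",az(A,B),"mark",az(C,M),"edge -x->+x",az(E2,E1),np.linalg.norm(E1-E2))
pa=az(A,B);th=pa-np.pi/2
c=(A+C)/2
go([c[0],c[1],.048-.0187],frame([np.cos(th),np.sin(th),0],[0,0,-1]))
E
```

```text
[ 0.5558 -0.2296  0.057 ] [ 0.5564 -0.2287  0.02  ] 306.74058545481313 ptr 1.1562145779296018 mark 0.14851102942053385 edge -x->+x 0.17403457111415543 0.16297950353512058
t 4.7 pos [ 0.556  -0.2304  0.1403] lin [  1.2  -0.4 111. ] turn [ 0.    -0.     0.013] j [-0.2   0.55  0.73  1.79 -0.43  0.97  0.3 ] F [0.3 0.7 0.3] op 0.0856
```

>>> play_rows(
  jaw=[1,1,1,1,1],
  linear=[
    [1,0,40],
    [1,0,80],
    [1,0,105],
    [1,0,109],
    [1,0,109],
  ],
  turn=[
    [0,0,0.01],
    [0,0,0.01],
    [0,0,0.01],
    [0,0,0.01],
    [0,0,0.01],
  ],
)

```text
time_s: 5.32
tool_pos: [0.5565, -0.23, 0.0315]
eef_rot: [0.837, 0.547, 0.0, 0.0]
ft_force: [1.0, 0.4, 0.1]
opening: 0.0853
grasp_force: 0.0
```

>>> play_rows(
  jaw=[0,0,0,0,0],
  linear=[
    [0,0,0],
    [0,0,0],
    [0,0,0],
    [0,0,0],
    [0,0,0],
  ],
  turn=[
    [0,0,0],
    [0,0,0],
    [0,0,0],
    [0,0,0],
    [0,0,0],
  ],
  force=40,
)

```text
time_s: 5.95
tool_pos: [0.5557, -0.2292, 0.0314]
eef_rot: [0.837, 0.548, -0.0, -0.001]
ft_force: [-2.6, 1.9, 5.9]
opening: 0.0131
grasp_force: 40.9
```

>>> play_rows(
  jaw=[0,0,0,0,0],
  linear=[
    [0,0,0],
    [0,0,0],
    [0,0,0],
    [0,0,0],
    [0,0,0],
  ],
  turn=[
    [0,0,0.1],
    [0,0,0.22],
    [0,0,0.34],
    [0,0,0.46],
    [0,0,0.58],
  ],
)

```text
time_s: 6.58
tool_pos: [0.5559, -0.2294, 0.0314]
eef_rot: [0.959, 0.284, -0.0, -0.0]
ft_force: [-2.8, 1.3, 4.5]
opening: 0.0132
grasp_force: 40.8
```

>>> play_rows(
  jaw=[0,0,0,0,0],
  linear=[
    [0,0,0],
    [0,0,0],
    [0,0,0],
    [0,0,0],
    [0,0,0],
  ],
  turn=[
    [0,0,0.12],
    [0,0,0.24],
    [0,0,0.36],
    [0,0,0.42],
    [0,0,0.42],
  ],
)

```text
time_s: 7.2
tool_pos: [0.556, -0.2296, 0.0314]
eef_rot: [0.997, 0.079, -0.0, -0.0]
ft_force: [-2.6, 0.9, 6.9]
opening: 0.0133
grasp_force: 40.9
```

```bash
python3 - <<'E'
from h import *
s=env.get_state();R=Ro.from_quat(s["eef_rot"]).as_matrix();print(s["tool_pos"],"x az",np.arctan2(R[1,0],R[0,0]),s["ft_force"],s["torque"],s["joints"],s["opening"])
E
```

```text
[ 0.556  -0.2296  0.0314] x az 0.1578876327000834 [-2.6044  0.8962  6.86  ] [ 0.1882  0.5899 -0.0231] [-0.2791  0.7878  0.875   1.8629 -0.7845  0.879  -0.4232] 0.013262868466733366
```

>>> play_rows(
  jaw=[1,1,1,1,1],
  linear=[
    [0,0,0],
    [0,0,0],
    [0,0,0],
    [0,0,0],
    [0,0,0],
  ],
  turn=[
    [0,0,0],
    [0,0,0],
    [0,0,0],
    [0,0,0],
    [0,0,0],
  ],
)

```text
time_s: 7.82
tool_pos: [0.5562, -0.2296, 0.0309]
eef_rot: [0.997, 0.079, 0.0, 0.0]
ft_force: [-0.5, -1.5, -0.6]
opening: 0.0855
grasp_force: 0.0
```

>>> play_rows(
  jaw=[1,1,1,1,1],
  linear=[
    [0,0,-40],
    [0,0,-90],
    [0,0,-140],
    [0,0,-180],
    [0,0,-180],
  ],
  turn=[
    [0,0,0],
    [0,0,0],
    [0,0,0],
    [0,0,0],
    [0,0,0],
  ],
)

```text
time_s: 8.45
tool_pos: [0.5575, -0.2307, 0.2141]
eef_rot: [0.997, 0.079, 0.003, 0.001]
ft_force: [-0.2, -0.7, -0.4]
opening: 0.0855
grasp_force: 0.0
```

```bash
python3 - <<'E'
from h import *
s=env.get_state();f=wr(vision.grab_frame("wrist"),s);save(f,"w3.png");np.savez("w3.npz",**{k:f[k] for k in("frame","K","R","t")})
print(s["tool_pos"],s["joints"],np.abs(s["dq"]).max())
for k,z in(("dock",0),("dock_seat",.084),("dial_grip",.048),("lamp_center",.084),("lamp",.03)):
    for m in vision.mark_of(f,k)[:1]: print(k,m["position"],m["p"],onz(ray(f,m["position"]),z))
E
```

```text
[ 0.5575 -0.2307  0.2141] [-0.4127  0.5872  1.0861  1.724  -0.5624  1.1742 -0.582 ] 0.053631491800697116
dock [164.7, 217.4] 0.7 [ 0.5333 -0.1053  0.    ]
dial_grip [305.7, 227.9] 0.83 [ 0.5547 -0.2304  0.048 ]
lamp_center [125.3, 239.2] 0.81 [ 0.5351 -0.1059  0.084 ]
```

View pics/w3.png

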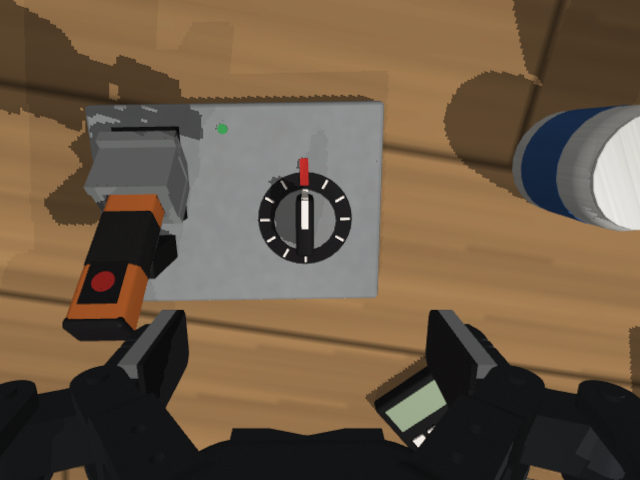

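The pointer at (305,205) now lines up with the red mark at (304,170), and the lamp is still seated. The lamp centre agrees across views at about (0.535, -0.106, 0.084). Next is the pre-grasp pose, with the tool tilted 25° back.

```bash
cat > lampg.py <<'E'
from h import *
import sys
a=.16;L=np.array([.5355,-.106,.084]);X=np.array([np.cos(a),np.sin(a),0]);Y=np.array([-np.sin(a),np.cos(a),0]);Z=np.array([0,0,1.])
t=np.radians(25);z=-np.sin(t)*X-np.cos(t)*Z
R=frame(-Y,z)
if __name__=="__main__": go(L+z*(.0187-float(sys.argv[1])),R)
E
python3 lampg.py .1
```

```text
t 8.75 pos [ 0.5557 -0.2293  0.2098] lin [  34.  -124.9   52.1] turn [-0.001 -0.435 -0.001] j [-0.41  0.59  1.08  1.73 -0.56  1.17 -0.58] F [-1.1 -0.   0.6] op 0.0855
```

>>> play_rows(
  jaw=[1,1,1,1,1],
  linear=[
    [10,-35,10],
    [20,-70,20],
    [34,-105,35],
    [34,-125,52],
    [34,-125,52],
  ],
  turn=[
    [0,-0.1,0],
    [0,-0.2,0],
    [0,-0.32,0],
    [0,-0.435,0],
    [0,-0.435,0],
  ],
)

```text
time_s: 9.38
tool_pos: [0.5701, -0.0977, 0.1547]
eef_rot: [0.972, 0.08, -0.218, 0.017]
ft_force: [-0.2, 0.2, -0.3]
opening: 0.0853
grasp_force: 0.0
```

>>> play_rows(
  jaw=[1,1],
  linear=[
    [0,0,0],
    [0,0,0],
  ],
  turn=[
    [0,0,0],
    [0,0,0],
  ],
)

```text
time_s: 9.62
tool_pos: [0.5697, -0.1025, 0.1601]
eef_rot: [0.974, 0.076, -0.214, 0.017]
ft_force: [-0.9, -0.1, -0.3]
opening: 0.0853
grasp_force: 0.0
```

```bash
python3 lampg.py 0; python3 - <<'E'
from h import *
from lampg import L,X,Y,Z
s=env.get_state();f=wr(vision.grab_frame("wrist"),s)
for k,z in(("lamp_center",.084),("dial_grip",.048),("lamp",.03)):
    for m in vision.mark_of(f,k)[:1]: print(k,m["position"],m["p"],onz(ray(f,m["position"]),z))
def px(q):
    u=f["K"]@(f["R"]@q+f["t"]);return u[:2]/u[2]
s40,c40=np.sin(np.radians(40)),np.cos(np.radians(40))
lz=-s40*X+c40*Z;lx=c40*X+s40*Z
im=f["frame"].copy()
# predicted top face outline of the lamp
pts=np.array([px(L+lx*.012+lz*v+Y*w) for v,w in((-.03,-.018),(.07,-.018),(.07,.018),(-.03,.018))])
cv2.polylines(im,[pts.round().astype(int)],True,(0,255,0),1)
f["frame"]=im;save(f,"w4.png")
E
```

```text
t 9.625 pos [ 0.5697 -0.1025  0.1601] lin [  0.7  -1.9 102.2] turn [-0.001 -0.003 -0.004] j [-0.52  0.88  1.02  1.48 -0.48  1.54 -0.86] F [-0.9 -0.1 -0.3] op 0.0853
```

View pics/w4.png

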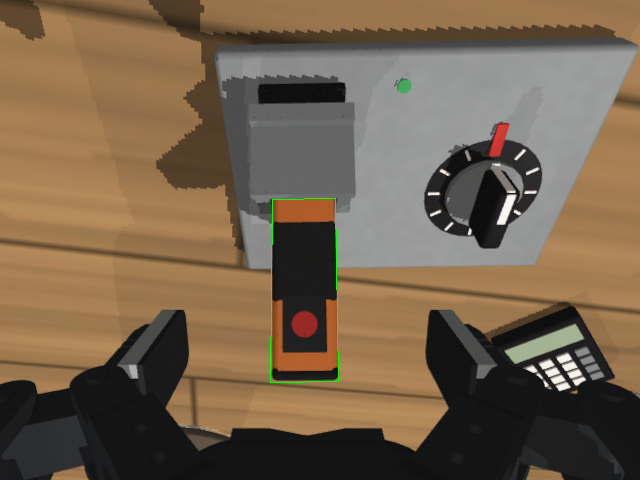

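The predicted outline lies exactly on the lamp's upper face, (272,198)–(338,382), so I'll go in.

>>> play_rows(
  jaw=[1,1,1,1,1],
  linear=[
    [0,-1,30],
    [0,-1,60],
    [0,-1,90],
    [1,-1,101],
    [1,-1,101],
  ],
  turn=[
    [0,0,0],
    [0,0,0],
    [0,0,0],
    [0,0,0],
    [0,0,0],
  ],
)

```text
time_s: 10.45
tool_pos: [0.5288, -0.1064, 0.0671]
eef_rot: [0.973, 0.077, -0.215, 0.017]
ft_force: [-0.0, -0.2, 0.4]
opening: 0.0859
grasp_force: 0.0
```

```bash
python3 lampg.py 0
```

```text
t 10.45 pos [ 0.5288 -0.1064  0.0671] lin [-1.1  0.7  0.6] turn [-0.001 -0.001 -0.001] j [-0.53  0.94  0.97  1.65 -0.53  1.34 -0.81] F [-0.  -0.2  0.4] op 0.0859
```

>>> play_rows(
  jaw=[0,0,0,0,0],
  linear=[
    [-1,0,0],
    [-1,0,0],
    [-1,0,0],
    [-1,0,0],
    [-1,0,0],
  ],
  turn=[
    [0,0,0],
    [0,0,0],
    [0,0,0],
    [0,0,0],
    [0,0,0],
  ],
  force=50,
)

```text
time_s: 11.08
tool_pos: [0.5285, -0.1068, 0.0681]
eef_rot: [0.973, 0.078, -0.215, 0.017]
ft_force: [0.5, 0.7, 6.0]
opening: 0.0353
grasp_force: 50.8
```

```bash
python3 - <<'E'
from h import *
from lampg import *
s=env.get_state();R0=Ro.from_quat(s["eef_rot"]);q=np.radians(40)
print("draw dir tool",R0.inv().apply(-np.sin(q)*X+np.cos(q)*Z),s["opening"],s["grasp_force"],s["ft_force"])
E
```

```text
draw dir tool [-0.9052  0.0009 -0.4249] 0.0353244659239829 50.820711851119995 [0.5289 0.6829 6.0423]
```

>>> play_rows(
  jaw=[0,0,0,0,0],
  linear=[
    [-9,0,-4.2],
    [-23,0,-10.6],
    [-36,0,-17],
    [-50,0,-23.4],
    [-63,0,-29.7],
  ],
  turn=[
    [0,0,0],
    [0,0,0],
    [0,0,0],
    [0,0,0],
    [0,0,0],
  ],
)

```text
time_s: 11.7
tool_pos: [0.4838, -0.1136, 0.1216]
eef_rot: [0.973, 0.078, -0.214, 0.017]
ft_force: [4.7, 1.0, -0.7]
opening: 0.0355
grasp_force: 50.2
```

>>> play_rows(
  jaw=[0,0,0,0,0],
  linear=[
    [-13,0,-6],
    [-32,0,-15],
    [-50,0,-24],
    [-63,0,-30],
    [-63,0,-30],
  ],
  turn=[
    [0,0,0],
    [0,0,0],
    [0,0,0],
    [0,0,0],
    [0,0,0],
  ],
)

```text
time_s: 12.32
tool_pos: [0.4394, -0.1207, 0.1754]
eef_rot: [0.973, 0.077, -0.215, 0.017]
ft_force: [0.2, 0.3, -2.5]
opening: 0.0356
grasp_force: 50.0
```

```bash
cat > fin.py <<'E'
from h import *
import sys
# lift, level and carry: lamp yaw b, lamp x = up means tool tilted 25 deg forward
def tgt(p,b,deg):
    X=np.array([np.cos(b),np.sin(b),0]);Y=np.array([-np.sin(b),np.cos(b),0]);t=np.radians(deg)
    z=np.sin(t)*X-np.array([0,0,np.cos(t)]);R=frame(-Y,z);return np.array(p)+z*.0187,R
v=list(map(float,sys.argv[1:]));go(*tgt(v[:3],v[3],v[4]))
E
python3 fin.py .47 -.1 .3 .16 0; python3 fin.py .567 .283 .26 .4 25;python3 - <<'E'
from h import *
f=vision.grab_frame("scene");save(f,"s2.png");print(vision.mark_of(f,"tray")[:1])
E
```

```text
t 12.325 pos [ 0.4394 -0.1207  0.1754] lin [ -14.2  -15.7 -110.2] turn [-0.001  0.434 -0.002] j [-0.65  0.71  1.12  1.82 -0.38  1.39 -0.79] F [ 0.2  0.3 -2.5] op 0.0356
t 12.325 pos [ 0.4394 -0.1207  0.1754] lin [ 150.6 -380.5 -144.2] turn [-0.     0.866 -0.25 ] j [-0.65  0.71  1.12  1.82 -0.38  1.39 -0.79] F [ 0.2  0.3 -2.5] op 0.0356
[{'position': [369.4, 327.8], 'p': 0.93}]
```

View pics/s2.png

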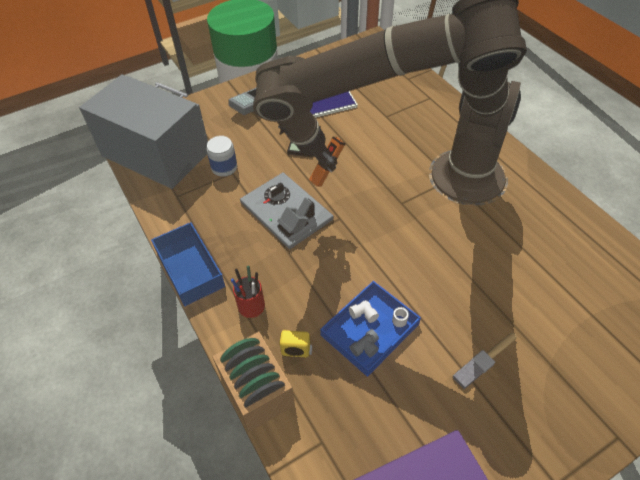

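The lamp is out and held in the gripper at about (328,160) px, with the dial unchanged at (277,190). Now I'll lift, level it and carry it over the tray.

>>> play_rows(
  jaw=[0,0,0,0,0],
  linear=[
    [-3,-3,-30],
    [-6,-6,-60],
    [-10,-10,-90],
    [-14,-16,-110],
    [-14,-16,-110],
  ],
  turn=[
    [0,0.1,0],
    [0,0.2,0],
    [0,0.32,0],
    [0,0.43,0],
    [0,0.43,0],
  ],
)

```text
time_s: 13.05
tool_pos: [0.4703, -0.0987, 0.281]
eef_rot: [0.997, 0.08, -0.001, -0.002]
ft_force: [1.1, -0.2, -1.4]
opening: 0.0353
grasp_force: 50.8
```

```bash
python3 fin.py .567 .282 .26 .4 25
```

```text
t 13.05 pos [ 0.4703 -0.0987  0.281 ] lin [ 164.  -362.1   38.7] turn [ 0.049  0.436 -0.237] j [-1.01  0.3   1.39  1.91 -0.32  1.19 -0.91] F [ 1.1 -0.2 -1.4] op 0.0353
```

>>> play_rows(
  jaw=[0,0,0],
  linear=[
    [15,-25,4],
    [35,-60,8],
    [55,-100,12],
  ],
  turn=[
    [0,0,-0.02],
    [0,0,-0.04],
    [0,0,-0.07],
  ],
)

```text
time_s: 13.42
tool_pos: [0.5099, 0.0111, 0.2666]
eef_rot: [0.993, 0.115, -0.004, 0.001]
ft_force: [1.0, -0.3, -1.9]
opening: 0.0355
grasp_force: 50.7
```

```bash
python3 fin.py .567 .282 .26 .4 25
```

```text
t 13.425 pos [0.5099 0.0111 0.2666] lin [ 125.6 -251.9   22.4] turn [ 0.037  0.443 -0.166] j [-1.1   0.39  1.3   1.87 -0.4   1.2  -1.  ] F [ 1.  -0.3 -1.9] op 0.0355
```

>>> play_rows(
  jaw=[0,0,0,0,0],
  linear=[
    [23,-46,3],
    [46,-92,6],
    [70,-140,10],
    [93,-186,14],
    [108,-215,17],
  ],
  turn=[
    [0,0.06,-0.03],
    [0,0.13,-0.06],
    [0.01,0.2,-0.09],
    [0.02,0.27,-0.12],
    [0.02,0.34,-0.14],
  ],
)

```text
time_s: 14.05
tool_pos: [0.5645, 0.2477, 0.249]
eef_rot: [0.969, 0.185, 0.164, -0.029]
ft_force: [-0.3, -0.2, -2.2]
opening: 0.0353
grasp_force: 50.8
```

```bash
python3 fin.py .567 .282 .26 .4 25
```

```text
t 14.05 pos [0.5645 0.2477 0.249 ] lin [ 19.6 -31.2  13. ] turn [ 0.013  0.101 -0.02 ] j [-1.48  0.4   1.26  1.94 -0.57  0.79 -1.15] F [-0.3 -0.2 -2.2] op 0.0353
```

>>> play_rows(
  jaw=[0,0,0,0,0],
  linear=[
    [10,-15,6],
    [20,-31,13],
    [20,-31,13],
    [20,-31,13],
    [20,-31,13],
  ],
  turn=[
    [0,0.05,-0.01],
    [0.01,0.1,-0.02],
    [0.01,0.1,-0.02],
    [0.01,0.1,-0.02],
    [0.01,0.1,-0.02],
  ],
)

```text
time_s: 14.68
tool_pos: [0.576, 0.2786, 0.2448]
eef_rot: [0.958, 0.19, 0.212, -0.041]
ft_force: [0.5, -0.7, -2.0]
opening: 0.0351
grasp_force: 50.8
```

```bash
python3 fin.py .567 .282 .26 .4 25; python3 - <<'E'
from h import *
S=[]
for n in("scene","top"):
    f=vision.grab_frame(n)
    for k in("lamp_center","tray","dial_grip"):
        m=vision.mark_of(f,k)
        if m:S.append((n,k,m[0]["p"],ray(f,m[0]["position"])))
for n,k,p,r in S:print(n,k,round(p,2),onz(r,{"tray":0,"dial_grip":.048}.get(k,.26)))
rs=[r for n,k,p,r in S if k=="lamp_center"]
if len(rs)==2:print(tri(rs))
f=vision.grab_frame("scene");cv2.imwrite("pics/s3.png",cv2.resize(cv2.cvtColor(f["frame"],cv2.COLOR_RGB2BGR)[130:430,200:600],None,fx=2,fy=2))
E
```

```text
t 14.675 pos [0.576  0.2786 0.2448] lin [ 0.  -6.6  2. ] turn [ 0.005  0.001 -0.007] j [-1.51  0.39  1.23  1.98 -0.63  0.65 -1.14] F [ 0.5 -0.7 -2. ] op 0.0351
scene lamp_center 0.57 [0.5758 0.2731 0.26  ]
scene tray 0.95 [0.5674 0.2821 0.    ]
scene dial_grip 0.51 [ 0.5654 -0.2366  0.048 ]
top lamp_center 0.75 [0.5765 0.2786 0.26  ]
top tray 0.58 [0.5646 0.285  0.    ]
top dial_grip 0.63 [ 0.5552 -0.2328  0.048 ]
(array([0.5768, 0.2765, 0.265 ]), [np.float64(0.0013532984279008035), np.float64(0.0013532984279006827)])
```

View pics/s3.png

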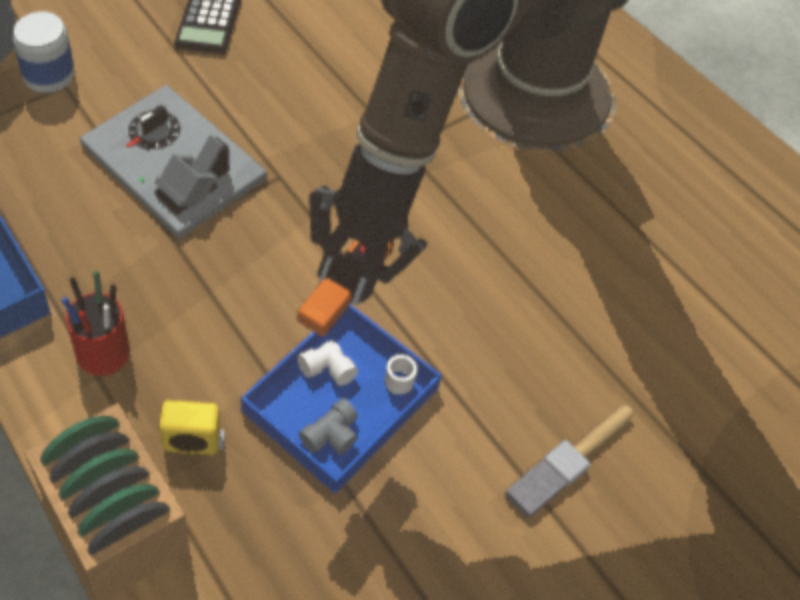

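The lamp (front end at (325,305) in the crop) hangs over the tray, and the dial pointer is still on the mark. I'll use one wrist-camera overlay to check that it's level before handing in.

```bash
python3 - <<'E'
from h import *
s=env.get_state();f=wr(vision.grab_frame("wrist"),s)
R=Ro.from_quat(s["eef_rot"]).as_matrix();L=s["tool_pos"]-R[:,2]*.0187
b=np.arctan2(R[1,0],R[0,0]);X=np.array([np.cos(b),np.sin(b),0]);Y=np.array([-np.sin(b),np.cos(b),0]);lz=-X;lx=np.array([0,0,1])
px=lambda q:(lambda u:u[:2]/u[2])(f["K"]@(f["R"]@q+f["t"]))
pts=np.array([px(L+lx*.012+lz*v+Y*w) for v,w in((-.07,-.018),(.07,-.018),(.07,.018),(-.07,.018))])
im=f["frame"].copy();cv2.polylines(im,[pts.round().astype(int)],True,(0,255,0),1);f["frame"]=im;save(f,"w5.png");print(L,s["dq"],s["grasp_force"])
E
```

```text
[0.5685 0.276  0.2618] [-0.0015  0.0013 -0.001   0.0001 -0.0026 -0.0005 -0.    ] 50.82614064216614
```

View pics/w5.png

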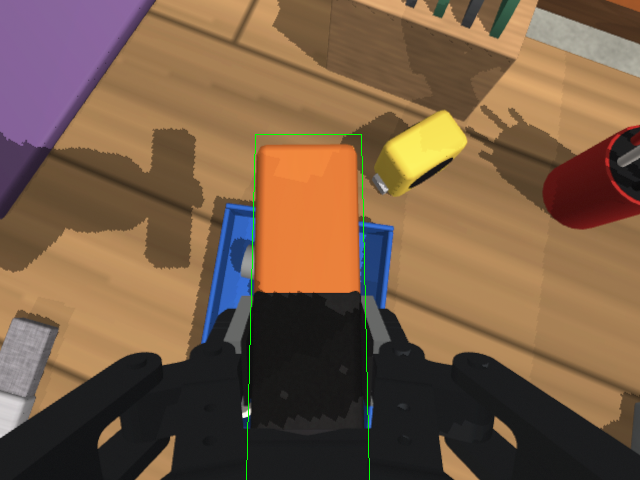

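The lamp edges run parallel to the predicted level outline, with the same width ratio at the band and the front end, so it's level to within a few degrees. Handing in.

```bash
python3 -c "
from cell import workorder
print(workorder.sign_off())"
```

```text
the job is handed in; nothing more can be done
None
```

I turned the dial onto the red mark and let go with the lamp still seated, then drew the lamp out; it's now held still and level, light face down, about 26 cm above the tray's middle. The job is handed in, but sign-off gave no verdict.

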